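# Balance the loaded pounding bar on the rocking stand

## Task

The wooden pounding bar has a steel slug hidden somewhere inside it, so it does not balance at its middle mark. Lift it off its cork-topped rest, feel where it balances, and lay it gently in the red-lipped cradle of the green balance stand at that point, so that it stays there level by itself when you let go. Never let it tip steeply, do not press hard on the stand, and leave everything else on the bench where it is.

Things in the scene. Friction and masses are not known exactly. Their poses are not given: they have to be found in the camera images.
- bar_mid (a point): Pale wooden bar 380 x 30 wide x 40 tall, copper end caps, thin black line round its middle. Origin: centre of its shape, 20 above its underside; x along the bar, z up. Mass about 0.6 kg; a slug of about 0.4 kg is stuck fast inside: it balances up to 90 mm either side of the middle line. Held off its balance point it stays level only in a firm grip (60 N). May lie either way round.
- rest: Fixed low rest that carries the bar at the start: plywood base 350 x 75 mm with two dark wooden posts, each 28 mm long, 60 mm wide, centred 150 mm either side of the origin along x, cork tops 60 mm above the bench; free space under the bar between them. Origin at the centre of its underside; x along the bar it carries. Either side of the bench.
- stand: Fixed green balance stand: base 130 (x) x 110 (y) x 14 mm, and on it a sprung stem with a fork (80 mm wide, top 98 mm) that carries an aluminium rocking cradle. The stem sinks 1 to 2 mm under the bar alone, then by 1 mm for each further 2 N of pressing, and bottoms after 8 mm at about 18 N. Origin at the centre of its underside; x is the direction along which the bar should lie, y is the hinge axis. Hinge axis 88 mm above the bench (stem up), right above the origin.
- cradle (a point): Centre of the cradle's flat floor, 22 mm above the hinge and 110 mm above the bench when level and unloaded. The floor is 84 long (x) and about 42 wide between low red lips that flare outwards and stand 6 mm above the floor; nothing of the stand is higher, so fingers holding the upper part of the bar clear it. Moves with the cradle.
- rocker (a joint): Tilt of the cradle in rad, 0 level, stops at +-0.14; positive lets the stand's +x end go down. A weak centring spring of 0.72 N m/rad (about 0.55 net with the bar on it): the cradle tilts about 0.010 rad for each mm that the bar's balance point lies towards that end from the hinge.
- hoop: Bystander: small wooden hoop lying flat, 90 mm across, 12 tall.
- awl: Bystander: screwdriver-like awl lying flat near the far edge.
- mallet: Bystander: hammer-shaped mallet lying flat on the left.
- glue: Bystander: yellow bottle 60 mm across, 150 tall, upright on the right.
- tin: Bystander: tin 72 mm across, 90 tall, upright on the left.
- mug: Bystander: blue mug 76 mm across, 90 tall, far right.
- offcut: Bystander: wooden block 90 x 50 x 30 mm, on the right.

How it is judged:
On the way, in this order (a step that is already met when the one before it is completed fails the run):
1. the bar is lifted clear of its rest, held level (within 6 degrees) and off the stand (height (world z) of bar_mid above 0.088 m and angle between bar_mid's own z axis and vertical below 0.1 rad and contact force between bar and rest below 0.1 N and contact force between bar and stand below 0.1 N), for 0.2 s.
2. the bar's weight lies on the cradle of the stand (contact force between bar and stand above 2 N and horizontal distance between bar_mid and cradle below 0.11 m), for 0.1 s.
At the end, for the whole second after the job is handed in: The bar lies flat between the red lips of the cradle (centred within 12 mm across, along the cradle within 0.2 rad), carried by it alone and at rest, and the cradle and bar stay level: cradle within 0.055 rad, bar within 0.075 rad (value of joint rocker between -0.055 and 0.055 rad and angle between bar_mid's own z axis and vertical below 0.075 rad and z of bar_mid in the frame of cradle between 0.017 and 0.023 m and y of bar_mid in the frame of cradle between -0.012 and 0.012 m and angle between the x axis of bar_mid and the x axis of cradle, either way round below 0.2 rad and contact force between bar and stand above 2 N and linear speed of bar below 0.02 m/s and angular speed of bar below 0.1 rad/s); the robot touches nothing.
It fails at once if the bar tips by more than 0.25 rad (14 degrees) (angle between bar_mid's own z axis and vertical above 0.25 rad).
It fails at once if the bar is pressed or dropped on the stand with more than 25 N (contact force between bar and stand above 25 N).
It fails at once if the robot pushes on the stand with more than 10 N (contact force between any of the fingers, the arm and stand above 10 N).
It fails at once if a bystander is moved by more than 25 mm (distance of any of hoop, awl, mallet, glue, tin, mug, offcut from where it was at the start of the episode above 0.025 m).
It also fails if it takes over 72 s, if anything falls off the work surface, if the arm or the gripper's body presses on something with over 40 N, if the wrist force passes 120 N, or if a joint passes its speed limit or range.

## Robot

A 6-joint arm with a two-finger parallel gripper is mounted at the origin on the work surface. World frame = base frame: x ahead of the robot, y to its left, z up, the work surface at z = 0. Lengths are in m, angles in rad, forces in N, time in s.
With the tool pointing down it reaches from about 0.375 to 0.975 m from the base axis. Payload 3.8 kg.
Tool frame: the origin (TCP) lies at the very end of the fingers, on their centre line; the grasp point (between the pads) lies 19 mm behind it (bot.grip_point_offset is the distance from the TCP to the grasp point, in m); z points along the fingers, x is the direction in which the jaws open and shut, and the axes are right-handed (so a half turn about z gives the same grasp; the last joint's range is limited). The gripper opens to 85 mm and grips with 20 to 120 N. Pads are 22 mm wide; open, the fingers measure 114 mm over their backs; the gripper's body (76 mm by 85 mm) begins 54 mm behind the grasp point. The pads swing forward as they close: fully open they stand 13 mm farther back than shut.
Start: joints at [-1.285, 0.264, 1.604, -0, 1.274, -0.037], TCP at [0.214, -0.64, 0.231] pointing down, gripper open.
Joint ranges: [-2.63, 2.63], [-0.94, 2.18], [0.31, 2.57], [-1.31, 4.45], [0, 2.66], [-2.55, 2.55]. Speed limits (rad/s): [2.57, 2.57, 3.14, 3.14, 3.14, 3.14].

## Interface

Orientations are given as a rotation vector (axis times angle).
In Python, from workcell import bot, read_camera gives the robot as it stands.
- The arm moves only by the tool arm_command, never from a script. Its argument "rows" is a list of rows, each an object with "delta_rot": the turn, a rotation vector about the tool's x, y, z in rad, a list of three; "xyz": the shift along the tool's x, y, z in m, a list of three; "gripper": the finger opening in m, from 0 to 0.0854. A call has 1 to 12 rows; each row shifts and turns the commanded pose from where the row before left it, along the tool's axes as they then stand; what a row does not reach is not made up. A row lasts 1/10 s, in which the tool goes at most 50 mm and 8.59 degrees, less where a joint would pass 70% of its speed; a pose out of reach is approached as far as the arm can. A call is refused whole if a number of a shift passes 0.05 or a number of a turn 0.15, either way. A call with a gripper value outside its range is refused whole. The fingers move at their own pace and stop on an object; "force" is the grip in N (left out, the last holds). Time passes only in rows, so rows that do not move let the fingers close. It gives the time, the measured TCP pose, the force and the opening at its end, in the units of the state.
- bot.read_state(): the state, without advancing time (a new reading comes with each control period).
- read_camera(name): name is "scene" or "top" or "wrist"; returns a dict with "pixels" (420x560x3 uint8, red, green, blue), "range_z" (420x560 float32, m along the optical axis (not along the pixel's ray), 0 where there is no reading), "intrinsics" (3x3 intrinsics, pixels), "camera_from_world" (4x4, takes a point from world to camera coordinates). Camera axes: x right, y up, looking along -z (the intrinsics and any distortion apply to the point x, -y, -z); pixel columns grow to the right and rows downward; lengths in m; the calibration is good to about 2 mm. A picture is of the moment at which its call begins.
- bot.finish_job(): hands the job in, once; it reports no verdict.
The state is a dict: "time": time; "q": joint angles; "joint_vel": joint speeds; "joint_torque": joint torques, N m; "tool_pos": TCP position; "tcp_rot": TCP orientation; "wrist_force": force on the tool from outside, world axes, zero at the start; "torque": the same for the moment, N m; "width": opening from 0.0 (shut) to 1.0 (fully open).
Only numpy, scipy, OpenCV 4.12 (cv2) and the standard library are available. Lean on these libraries where they do the work, as an engineer would, in place of code of your own. Each camera call takes 0.05 s, during which the arm holds its last target.

## Working session

There is one attempt and no reset: what is moved stays moved. The work goes in short steps, Python scripts to look and compute and a tool call to move; the robot and the scene stay as the last step left them, time stands still between calls to the robot, and variables do not carry over. Pictures are saved under pics/ and viewed, and the job is handed in when it is done.

Besides the shell and the picture viewer there is one more tool, called by a JSON object that holds its "fn" and its "kwargs". arm_command: Moves the arm, as the interface text tells. Its arguments: {"type":"object","properties":{"rows":{"type":"array","items":{"type":"object","properties":{"delta_rot":{"type":"array","items":{"type":"number"}},"xyz":{"type":"array","items":{"type":"number"}},"gripper":{"type":"number"}}}},"force":{"type":"number"}},"required":["rows"]}

```bash
ls; mkdir -p pics; python3 - <<'E'
from workcell import bot, read_camera
import cv2, numpy as np
print(bot.read_state())
for n in ("scene","top"):
    c=read_camera(n); cv2.imwrite(f"pics/{n}0.png",c["pixels"][:,:,::-1])
    np.savez(f"{n}0.npz",**c); print(c["intrinsics"],c["camera_from_world"])
E
```

```text
pics
{'time': 0.0, 'q': array([-1.28493850e+00,  2.64776160e-01,  1.60537753e+00, -4.06527176e-05,
        1.27363102e+00, -3.68573048e-02]), 'joint_vel': array([ 0.00174993, -0.00016089, -0.00035131,  0.00016339, -0.001159  ,
        0.00018757]), 'joint_torque': array([ 1.59888710e-03, -5.15110946e+01, -3.67316043e+01, -1.07273095e-04,
        1.31310974e-02,  2.74225255e-05]), 'tool_pos': array([ 0.2138838 , -0.63946934,  0.22994457]), 'tcp_rot': array([-2.54842106,  1.83490793,  0.00275458]), 'wrist_force': array([-0.37757231,  0.13509852, -0.220338  ]), 'torque': array([-0.03219272,  0.01953181,  0.02157465]), 'width': 1.0030359844779448}
[[467.04297409   0.         275.59901535]
 [  0.         467.04297409 205.45508235]
 [  0.           0.           1.        ]] [[-0.34557876  0.93832661  0.01088556  0.23495805]
 [-0.80739955 -0.30323081  0.5061196   0.42583243]
 [ 0.47820633  0.16611519  0.8623946  -1.64481566]
 [ 0.          0.          0.          1.        ]]
[[473.07001894   0.         275.72695393]
 [  0.         473.07001894 212.96270105]
 [  0.           0.           1.        ]] [[ 0.02493471 -0.99953426 -0.01759354 -0.03288903]
 [ 0.98283099  0.02129205  0.18327544 -0.58789921]
 [-0.18281548 -0.0218614   0.98290416 -1.19525576]
 [ 0.          0.          0.          1.        ]]
```

View pics/scene0.png

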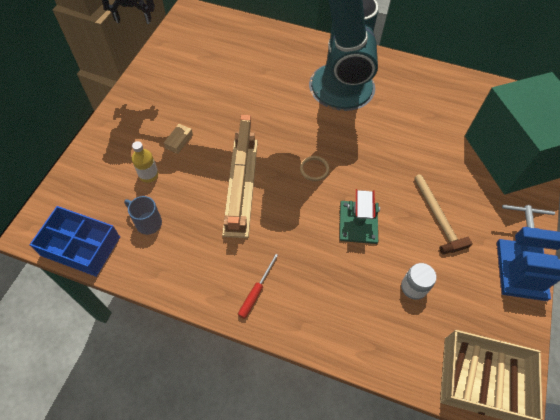

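View pics/top0.png

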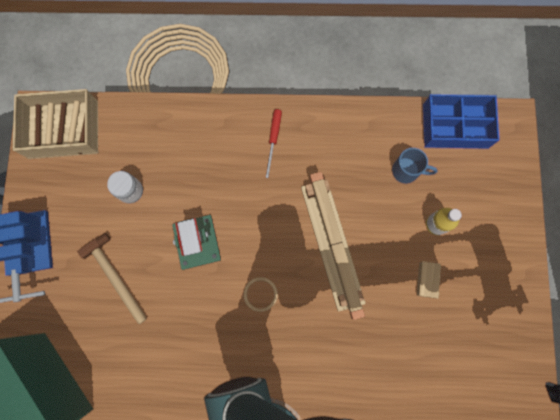

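The scene view shows the bar from (245,120) to (235,222) and the stand at about (360,215). The top view shows the bar from (317,178) to (358,312) and the cradle at about (190,237). Next I'll measure them from depth and colour.

```bash
cat > h.py <<'E'
import numpy as np, cv2
def pts(c):
    K=c["intrinsics"];T=c["camera_from_world"];d=c["range_z"]
    v,u=np.mgrid[0:d.shape[0],0:d.shape[1]]
    P=np.stack([(u-K[0,2])/K[0,0]*d,-(v-K[1,2])/K[1,1]*d,-d],-1)
    return (P-T[:3,3])@T[:3,:3]
def ray(c,uv,z):
    K=c["intrinsics"];T=c["camera_from_world"];R=T[:3,:3]
    uv=np.atleast_2d(np.asarray(uv,float))
    d=np.stack([(uv[:,0]-K[0,2])/K[0,0],-(uv[:,1]-K[1,2])/K[1,1],-np.ones(len(uv))],-1)@R
    o=-R.T@T[:3,3]
    return o+d*((z-o[2])/d[:,2])[:,None]
def proj(c,P):
    K=c["intrinsics"];T=c["camera_from_world"]
    q=np.atleast_2d(P)@T[:3,:3].T+T[:3,3]
    return np.stack([K[0,0]*q[:,0]/-q[:,2]+K[0,2],K[1,1]*-q[:,1]/-q[:,2]+K[1,2]],-1)
def rect(m_xy):
    (c,s,a)=cv2.minAreaRect((m_xy*1000).astype(np.float32)); return c,s,a
E
python3 - <<'E'
import numpy as np,cv2
from h import *
for n,bb,sb in (("scene",(215,100,270,245),(330,180,390,250)),("top",(290,160,375,325),(165,205,230,275))):
    c=np.load(f"{n}0.npz"); P=pts(c); 
    for nm,b,lo,hi in (("bartop",bb,.092,.108),("base",sb,.008,.020),("cradle",sb,.106,.122)):
        x0,y0,x1,y1=b; q=P[y0:y1,x0:x1].reshape(-1,3); q=q[(c["range_z"][y0:y1,x0:x1].ravel()>0)&(q[:,2]>lo)&(q[:,2]<hi)]
        print(n,nm,len(q),np.median(q[:,2]) if len(q) else 0,rect(q[:,:2]) if len(q)>5 else 0, q.mean(0))
    im=c["pixels"][:,:,::-1]
    for nm,b in(("bar",bb),("st",sb)):
        x0,y0,x1,y1=b; cr=im[y0:y1,x0:x1]; s=550/max(cr.shape); cv2.imwrite(f"pics/{n}_{nm}.png",cv2.resize(cr,None,fx=s,fy=s,interpolation=cv2.INTER_CUBIC)); print(nm,s)
E
cd pics; python3 -c "
import cv2,numpy as np
for k in('bar','st'):
    a,b=cv2.imread(f'scene_{k}.png'),cv2.imread(f'top_{k}.png')
    H=max(a.shape[0],b.shape[0]); f=lambda i:cv2.copyMakeBorder(i,0,H-i.shape[0],0,5,0)
    o=np.hstack([f(a),f(b)]); s=min(1,800/o.shape[1]); cv2.imwrite(f'c_{k}.png',cv2.resize(o,None,fx=s,fy=s))
"
```

```text
scene bartop 1148 0.09882828323078166 ((510.6988525390625, -174.7930908203125), (384.2953186035156, 30.569915771484375), 16.769174575805664) [ 0.5248484  -0.17011344  0.09876303]
scene base 945 0.01295381552099666 ((517.42578125, 195.9097137451172), (129.64370727539062, 109.50701141357422), 15.180325508117676) [0.53807006 0.19534122 0.0130882 ]
scene cradle 477 0.10951952025539327 ((515.0269165039062, 196.6546630859375), (88.87107849121094, 50.40160369873047), 14.862223625183105) [0.51676302 0.19775578 0.11003891]
bar 3.793103448275862
st 7.857142857142857
top bartop 1823 0.09912700570670609 ((507.441162109375, -174.06741333007812), (380.2367248535156, 30.94373893737793), 16.744110107421875) [ 0.50188674 -0.17517851  0.09902342]
top base 1051 0.013218264221019906 ((504.569580078125, 193.96267700195312), (150.58863830566406, 110.13826751708984), 15.594560623168945) [0.50378895 0.18302243 0.01329119]
top cradle 644 0.11011749077654359 ((513.848388671875, 197.40899658203125), (84.25139617919922, 51.77708435058594), 15.178333282470703) [0.51328319 0.19763667 0.11050497]
bar 3.3333333333333335
st 7.857142857142857
```

View pics/c_bar.png

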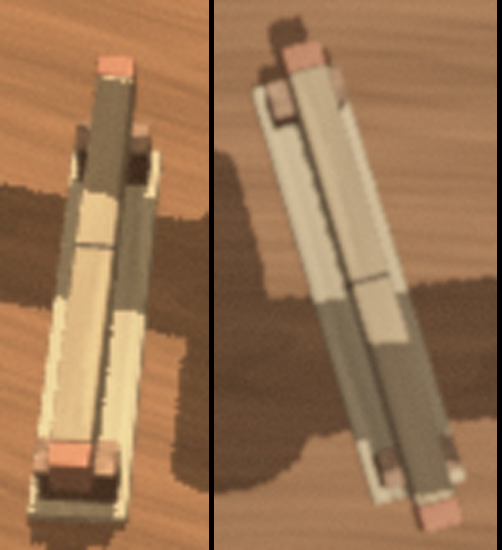

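View pics/c_st.png

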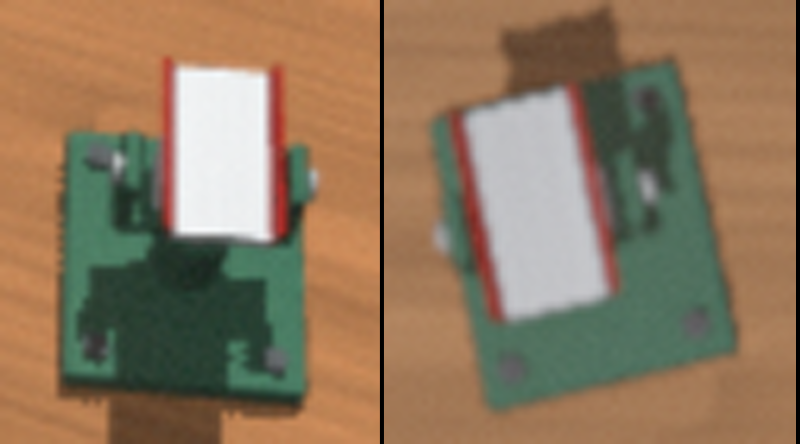

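```bash
cat >> h.py <<'E'
from scipy.spatial.transform import Rotation as R_
def plan(s,target,yaw):
    """yaw: desired world angle of jaw direction (tool x), tool down. prints shift in tool axes, turn (tool axes)"""
    R=R_.from_rotvec(s["tcp_rot"]).as_matrix()
    best=None
    for k in(0,np.pi):
        x=np.array([np.cos(yaw+k),np.sin(yaw+k),0]);z=np.array([0,0,-1.]);G=np.stack([x,np.cross(z,x),z],1)
        rv=R_.from_matrix(R.T@G).as_rotvec()
        if best is None or np.linalg.norm(rv)<np.linalg.norm(best): best=rv
    d=np.array(target)-s["tool_pos"]
    print("toolx",R[:,0].round(4),"tooly",R[:,1].round(4),"toolz",R[:,2].round(4))
    print("shift tool axes",(R.T@d).round(4),"turn",best.round(4),"q6",s["q"][5].round(3))
E
python3 - <<'E'
from workcell import bot
from h import *
import numpy as np
s=bot.read_state()
plan(s,[.5085,-.1742,.2],np.radians(16.75+90))
E
```

```text
toolx [ 0.3172 -0.9483 -0.0021] tooly [-9.483e-01 -3.172e-01 -1.000e-04] toolz [-6.e-04  2.e-03 -1.e+00]
shift tool axes [-0.3477 -0.4269  0.0308] turn [-0.0001  0.0021  0.0305] q6 -0.037
```

{"fn": "arm_command", "kwargs": {"rows": [{"xyz":[-0.029,-0.0356,0],"delta_rot":[0,0,0],"gripper":0.085},{"xyz":[-0.029,-0.0356,0],"delta_rot":[0,0,0],"gripper":0.085},{"xyz":[-0.029,-0.0356,0],"delta_rot":[0,0,0],"gripper":0.085},{"xyz":[-0.029,-0.0356,0],"delta_rot":[0,0,0],"gripper":0.085},{"xyz":[-0.029,-0.0356,0],"delta_rot":[0,0,0],"gripper":0.085},{"xyz":[-0.029,-0.0356,0],"delta_rot":[0,0,0],"gripper":0.085},{"xyz":[-0.029,-0.0356,0],"delta_rot":[0,0,0],"gripper":0.085},{"xyz":[-0.029,-0.0356,0],"delta_rot":[0,0,0],"gripper":0.085},{"xyz":[-0.029,-0.0356,0],"delta_rot":[0,0,0],"gripper":0.085},{"xyz":[-0.029,-0.0356,0],"delta_rot":[0,0,0],"gripper":0.085},{"xyz":[-0.029,-0.0356,0.01],"delta_rot":[0,0,0],"gripper":0.085},{"xyz":[-0.029,-0.0356,0.02],"delta_rot":[0,0,0.03],"gripper":0.085}], "force": 80}}

```text
time: 1.3
tool_pos: [0.5107, -0.1734, 0.2027]
tcp_rot: [-2.52, 1.874, -0.006]
wrist_force: [0.6, -1.1, 0.4]
width: 0.996
```

```bash
python3 - <<'E'
from workcell import bot, read_camera
from h import *
c=read_camera("wrist"); cv2.imwrite("pics/w1.png",c["pixels"][:,:,::-1]); np.savez("w1.npz",**c)
s=bot.read_state(); plan(s,[.5085,-.1742,.072],np.radians(16.75+90)); print(s["tool_pos"],s["wrist_force"],s["torque"],s["time"])
print("axis", [proj(c,[.5085+k*.9576,-.1742+k*.2882,.1]) for k in(-.1,0,.1)])
E
```

```text
toolx [ 0.289  -0.9573 -0.0059] tooly [-0.9573 -0.289  -0.0014] toolz [-3.0e-04  6.1e-03 -1.0e+00]
shift tool axes [0.0071 0.0049 0.1258] turn [-0.0014  0.0059  0.0008] q6 0.91
[ 0.51119967 -0.16671924  0.19783874] [ 1.75811974  3.5530565  -2.00890759] [ 0.13574635  0.0094353  -0.01798409] 1.35
axis [array([[272.48090944, 317.35226201]]), array([[272.32620749, 211.89369805]]), array([[272.12985415,  78.04184815]])]
```

View pics/w1.png

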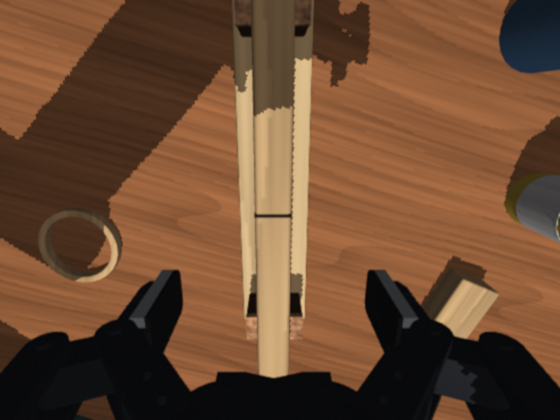

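The wrist view shows the middle line at (272,215), within 3 px of the prediction (272,212), and the bar is aligned vertically. I'll let the arm settle, correct the offset and measure again.

{"fn": "arm_command", "kwargs": {"rows": [{"xyz":[0,0,0],"delta_rot":[0,0,0],"gripper":0.085},{"xyz":[0,0,0],"delta_rot":[0,0,0],"gripper":0.085},{"xyz":[0,0,0],"delta_rot":[0,0,0],"gripper":0.085}]}}

```text
time: 1.65
tool_pos: [0.5086, -0.1758, 0.2018]
tcp_rot: [2.521, -1.875, 0.001]
wrist_force: [0.0, -0.6, 0.7]
width: 0.997
```

```bash
python3 - <<'E'
from workcell import bot, read_camera
from h import *
c=read_camera("wrist"); np.savez("w2.npz",**c)
s=bot.read_state(); plan(s,[.5085,-.1742,.072],np.radians(16.75+90)); print(s["tool_pos"],s["wrist_force"],s["torque"],s["time"])
g=cv2.cvtColor(c["pixels"],cv2.COLOR_RGB2GRAY).astype(float)
print("pred",proj(c,[.5085,-.1742,.1]))
r=g[190:240,262:284].mean(1); k=190+np.argmin(np.convolve(r,[1,1,1],'same')[2:-2])+2; print("line row",k, "world",ray(c,[272.5,k],.1))
# bar edges from depth at several rows
P=pts(c); m=(abs(P[...,2]-.1)<.006)&(c["range_z"]>0)
q=P[m][:,:2]; q=q[np.hypot(*(q-[.5085,-.1742]).T)<.25]; print(rect(q))
ys=[];
for row in range(120,300,20):
    cc=np.where(m[row,200:340])[0]+200
    if len(cc): w=ray(c,[(cc[0]+cc[-1])/2,row],.1)[0]; ys.append(w[:2])
ys=np.array(ys); p=np.polyfit(ys[:,0],ys[:,1],1); print("angle",np.degrees(np.arctan(p[0])),"y at .5085",np.polyval(p,.5085))
E
```

```text
toolx [ 2.870e-01 -9.579e-01  8.000e-04] tooly [-9.579e-01 -2.870e-01 -5.000e-04] toolz [ 7.e-04 -6.e-04 -1.e+00]
shift tool axes [-0.0018 -0.0004  0.1299] turn [-0.0005 -0.0008 -0.0012] q6 0.901
[ 0.50857408 -0.17599283  0.20188529] [ 0.05725049  0.33084787 -0.25517531] [-0.00617048 -0.00422953 -0.01252184] 1.7
pred [[270.52551853 208.63186292]]
line row 212 world [[ 0.50623523 -0.17652501  0.1       ]]
((495.800537109375, -178.56491088867188), (317.2433166503906, 30.303361892700195), 16.755685806274414)
angle 16.797995625133357 y at .5085 -0.17467244168665247
```

{"fn": "arm_command", "kwargs": {"rows": [{"xyz":[-0.001,0.001,0.03],"delta_rot":[0,0,-0.001],"gripper":0.085},{"xyz":[0,0,0.03],"delta_rot":[0,0,0],"gripper":0.085},{"xyz":[0,0,0.03],"delta_rot":[0,0,0],"gripper":0.085},{"xyz":[0,0,0.024],"delta_rot":[0,0,0],"gripper":0.085},{"xyz":[0,0,0.015],"delta_rot":[0,0,0],"gripper":0.085},{"xyz":[0,0,0],"delta_rot":[0,0,0],"gripper":0.085},{"xyz":[0,0,0],"delta_rot":[0,0,0],"gripper":0.085},{"xyz":[0,0,0],"delta_rot":[0,0,0],"gripper":0.085}]}}

```text
time: 2.5
tool_pos: [0.509, -0.1749, 0.0741]
tcp_rot: [-2.522, 1.872, -0.005]
wrist_force: [0.1, 0.5, 0.4]
width: 0.996
```

```bash
python3 - <<'E'
from workcell import bot
from h import *
s=bot.read_state(); print(s["tool_pos"],s["wrist_force"],s["torque"],s["time"])
E
```

```text
[ 0.50896642 -0.17486585  0.07412674] [0.10843561 0.51199381 0.4375324 ] [0.02519052 0.04093423 0.0092502 ] 2.5
```

{"fn": "arm_command", "kwargs": {"rows": [{"xyz":[0,0,0],"delta_rot":[0,0,0],"gripper":0.02},{"xyz":[0,0,0],"delta_rot":[0,0,0],"gripper":0.02},{"xyz":[0,0,0],"delta_rot":[0,0,0],"gripper":0.02},{"xyz":[0,0,0],"delta_rot":[0,0,0],"gripper":0.02},{"xyz":[0,0,0],"delta_rot":[0,0,0],"gripper":0.02},{"xyz":[0,0,0],"delta_rot":[0,0,0],"gripper":0.02},{"xyz":[0,0,0],"delta_rot":[0,0,0],"gripper":0.02},{"xyz":[0,0,0],"delta_rot":[0,0,0],"gripper":0.02}], "force": 90}}

```text
time: 3.3
tool_pos: [0.5082, -0.1742, 0.073]
tcp_rot: [-2.522, 1.872, -0.002]
wrist_force: [-0.4, 0.2, 5.5]
width: 0.332
```

```bash
python3 - <<'E'
from workcell import bot
from h import *
s=bot.read_state(); print(s["tool_pos"],s["wrist_force"],s["torque"],s["time"],s["width"]*85.4)
E
```

```text
[ 0.50816564 -0.1741623   0.07298458] [-0.35734729  0.23707577  5.47194734] [0.08552685 0.08911982 0.02666262] 3.3 28.349499635853352
```

{"fn": "arm_command", "kwargs": {"rows": [{"xyz":[0,0,-0.004],"delta_rot":[0,0,0],"gripper":0.02},{"xyz":[0,0,-0.004],"delta_rot":[0,0,0],"gripper":0.02},{"xyz":[0,0,-0.004],"delta_rot":[0,0,0],"gripper":0.02},{"xyz":[0,0,-0.004],"delta_rot":[0,0,0],"gripper":0.02},{"xyz":[0,0,0],"delta_rot":[0,0,0],"gripper":0.02},{"xyz":[0,0,0],"delta_rot":[0,0,0],"gripper":0.02},{"xyz":[0,0,0],"delta_rot":[0,0,0],"gripper":0.02},{"xyz":[0,0,0],"delta_rot":[0,0,0],"gripper":0.02}]}}

```text
time: 4.1
tool_pos: [0.5074, -0.1739, 0.0881]
tcp_rot: [2.523, -1.872, -0.001]
wrist_force: [-0.0, 0.1, -6.6]
width: 0.337
```

```bash
cat > m.py <<'E'
from workcell import bot, read_camera
from h import *
u=np.array([np.cos(np.radians(16.8)),np.sin(np.radians(16.8)),0])
for i in range(4):
    c=read_camera("wrist"); s=bot.read_state()
    F=s["wrist_force"];T=s["torque"]
    # force -W z at r*u: torque = r u x F
    ax=np.cross([0,0,1],u)  # horizontal, perpendicular; u x (Fz z) = -Fz*ax
    print(s["time"],s["tool_pos"].round(4),s["tcp_rot"].round(4),"F",F.round(2),"T",T.round(3),"r mm", (-(T@ax)/F[2]*1000).round(2), "long",(T@u).round(3))
np.savez("wlast.npz",**c)
P=pts(c); m=(c["range_z"]>0)&(P[...,2]>.09); m[:, :240]=0; m[:,305:]=0; m[300:]=0
q=P[m]; q=q[np.hypot(*(q[:,:2]-s["tool_pos"][:2]).T)<.2]
t=(q-s["tool_pos"])@u; p=np.polyfit(t,q[:,2],1); print("slope",p, len(q))
E
python3 m.py
```

```text
4.15 [ 0.5074 -0.1739  0.0881] [ 2.5226e+00 -1.8723e+00 -5.0000e-04] F [ 0.11  0.13 -6.16] T [ 0.068 -0.14   0.001] r mm -24.99 long 0.024
4.2 [ 0.5074 -0.1739  0.0882] [ 2.5226e+00 -1.8724e+00 -5.0000e-04] F [ 0.26 -0.46 -5.64] T [ 0.011 -0.143  0.002] r mm -24.76 long -0.031
4.25 [ 0.5074 -0.1739  0.0881] [ 2.5226e+00 -1.8723e+00 -5.0000e-04] F [-0.3   0.01 -6.71] T [ 0.069 -0.173 -0.043] r mm -27.59 long 0.016
4.3 [ 0.5075 -0.174   0.0882] [ 2.5226e+00 -1.8724e+00 -3.0000e-04] F [ 0.8   0.37 -6.41] T [ 0.018 -0.133  0.001] r mm -20.65 long -0.021
slope [0.00269314 0.11453917] 19430
```

{"fn": "arm_command", "kwargs": {"rows": [{"xyz":[0,0,-0.02],"delta_rot":[0,0,0],"gripper":0.02},{"xyz":[0,0,-0.025],"delta_rot":[0,0,0],"gripper":0.02},{"xyz":[0,0,-0.025],"delta_rot":[0,0,0],"gripper":0.02},{"xyz":[0,0,-0.015],"delta_rot":[0,0,0],"gripper":0.02},{"xyz":[0,0,0],"delta_rot":[0,0,0],"gripper":0.02},{"xyz":[0,0,0],"delta_rot":[0,0,0],"gripper":0.02},{"xyz":[0,0,0],"delta_rot":[0,0,0],"gripper":0.02},{"xyz":[0,0,0],"delta_rot":[0,0,0],"gripper":0.02}]}}

```text
time: 5.1
tool_pos: [0.5064, -0.1735, 0.1715]
tcp_rot: [2.522, -1.872, -0.005]
wrist_force: [0.4, 0.1, -6.2]
width: 0.335
```

```bash
cat > t.py <<'E'
from workcell import bot, read_camera
from h import *
import sys
a=np.radians(float(sys.argv[1])); n=int(sys.argv[2])
u=np.array([np.cos(a),np.sin(a),0]);ax=np.array([-u[1],u[0],0])
F=[];T=[]
for i in range(n):
    c=read_camera("top"); s=bot.read_state(); F.append(s["wrist_force"]);T.append(s["torque"])
F=np.array(F);T=np.array(T)
print(s["time"],s["tool_pos"].round(4),s["tcp_rot"].round(4),"w",s["width"]*85.4,"F",F.mean(0).round(2),"T",T.mean(0).round(3),"sdT",T.std(0).round(3),"r mm",-(T.mean(0)@ax)/F.mean(0)[2]*1000,"Tax",(T@ax).mean())
E
python3 t.py 16.8 24; python3 - <<'E'
from workcell import bot
from h import *
plan(bot.read_state(),[.5381,.2034,.170],np.radians(15.1+90))
E
```

```text
6.3 [ 0.5076 -0.174   0.1733] [-2.5227  1.8723  0.    ] w 28.67870481911825 F [ 0.06  0.11 -5.96] T [ 0.051 -0.158  0.007] sdT [0.03  0.027 0.033] r mm -27.812163836291965 Tax -0.1657010377351439
toolx [ 0.2896 -0.9571 -0.    ] tooly [-0.9571 -0.2896  0.    ] toolz [-0.  0. -1.]
shift tool axes [-0.3524 -0.1385  0.0033] turn [0.     0.     0.0303] q6 0.9
```

{"fn": "arm_command", "kwargs": {"rows": [{"xyz":[-0.022,-0.009,0],"delta_rot":[0,0,0],"gripper":0.02},{"xyz":[-0.03,-0.012,0],"delta_rot":[0,0,0],"gripper":0.02},{"xyz":[-0.03,-0.012,0],"delta_rot":[0,0,0],"gripper":0.02},{"xyz":[-0.03,-0.012,0],"delta_rot":[0,0,0],"gripper":0.02},{"xyz":[-0.03,-0.012,0],"delta_rot":[0,0,0],"gripper":0.02},{"xyz":[-0.03,-0.012,0],"delta_rot":[0,0,0],"gripper":0.02},{"xyz":[-0.03,-0.012,0],"delta_rot":[0,0,0],"gripper":0.02},{"xyz":[-0.03,-0.012,0],"delta_rot":[0,0,0],"gripper":0.02},{"xyz":[-0.03,-0.012,0],"delta_rot":[0,0,0],"gripper":0.02},{"xyz":[-0.03,-0.012,0],"delta_rot":[0,0,0],"gripper":0.02},{"xyz":[-0.03,-0.012,0],"delta_rot":[0,0,0],"gripper":0.02},{"xyz":[-0.03,-0.012,0.002],"delta_rot":[0,0,0.03],"gripper":0.02}]}}

```text
time: 7.5
tool_pos: [0.5409, 0.2052, 0.1717]
tcp_rot: [-2.493, 1.91, -0.001]
wrist_force: [0.3, -0.1, -5.3]
width: 0.337
```

{"fn": "arm_command", "kwargs": {"rows": [{"xyz":[0,0,0],"delta_rot":[0,0,0],"gripper":0.02},{"xyz":[0,0,0],"delta_rot":[0,0,0],"gripper":0.02},{"xyz":[0,0,0],"delta_rot":[0,0,0],"gripper":0.02},{"xyz":[0,0,0],"delta_rot":[0,0,0],"gripper":0.02}]}}

```text
time: 7.9
tool_pos: [0.5405, 0.2027, 0.1712]
tcp_rot: [2.493, -1.911, 0.0]
wrist_force: [-0.4, -0.5, -6.4]
width: 0.335
```

```bash
python3 t.py 15.1 12; python3 - <<'E'
from workcell import bot,read_camera
from h import *
plan(bot.read_state(),[.5405,.2040,.123],np.radians(15.1+90))
for n in("scene","top"):
    c=read_camera(n); P=pts(c); q=P[(c["range_z"]>0)&(P[...,2]>.14)&(P[...,2]<.3)]
    d=q-[.535,.203,0]; u=np.array([.9655,.2605]); t=d[:,:2]@u; l=d[:,1]*u[0]-d[:,0]*u[1]
    k=(abs(l)<.018)&(abs(t)<.2)&(abs(t)>.06); q=q[k];t=t[k]
    print(n,len(q)); b=np.polyfit(t,q[:,2],1); print("top slope,z",b, rect(q[abs(q[:,2]-np.polyval(b,t))<.006][:,:2]))
    im=c["pixels"][:,:,::-1]; x0,y0,x1,y1=(290,110,450,280) if n=="scene" else(100,140,280,330); cv2.imwrite(f"pics/{n}3.png",cv2.resize(im[y0:y1,x0:x1],None,fx=3,fy=3,interpolation=cv2.INTER_CUBIC))
E
```

```text
8.5 [0.5406 0.2038 0.1713] [-2.4942e+00  1.9101e+00  1.0000e-04] w 28.846961555105004 F [-0.14 -0.13 -5.66] T [ 0.052 -0.144  0.001] sdT [0.029 0.031 0.029] r mm -26.923384412267342 Tax -0.15230795386232035
toolx [ 0.2607 -0.9654 -0.    ] tooly [-0.9654 -0.2607  0.    ] toolz [-0.  0. -1.]
shift tool axes [-0.0003  0.      0.0483] turn [0.     0.     0.0002] q6 1.624
scene 1006
top slope,z [0.0050585  0.19213473] ((542.6160888671875, 202.77374267578125), (379.5910339355469, 30.675628662109375), 15.038323402404785)
top 861
top slope,z [-0.0054676   0.19132172] ((540.33837890625, 203.2634735107422), (380.2637634277344, 30.91126251220703), 15.091621398925781)
```

View pics/scene3.png

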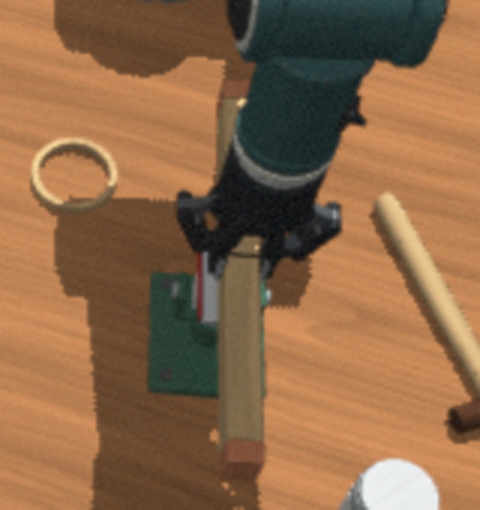

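View pics/top3.png

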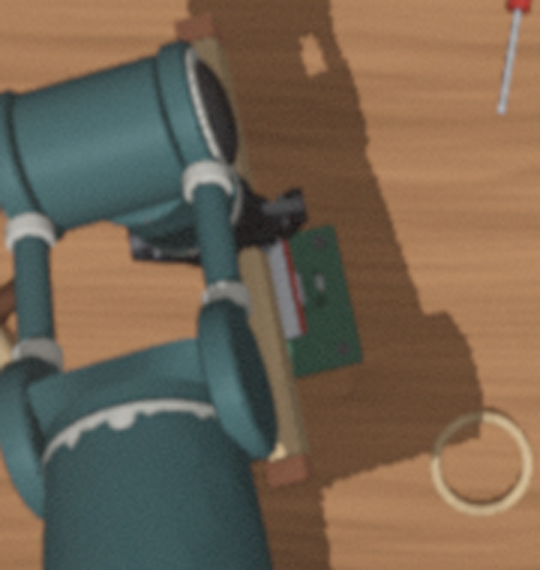

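The bar is held level above the cradle: in the top crop the cradle shows beside the bar at about (285,290), seen at an angle, and nothing is near it. I'll go down most of the way and then feel for contact.

{"fn": "arm_command", "kwargs": {"rows": [{"xyz":[0,0,0.008],"delta_rot":[0,0,0],"gripper":0.02},{"xyz":[0,0,0.01],"delta_rot":[0,0,0],"gripper":0.02},{"xyz":[0,0,0.008],"delta_rot":[0,0,0],"gripper":0.02},{"xyz":[0,0,0.004],"delta_rot":[0,0,0],"gripper":0.02},{"xyz":[0,0,0],"delta_rot":[0,0,0],"gripper":0.02},{"xyz":[0,0,0],"delta_rot":[0,0,0],"gripper":0.02},{"xyz":[0,0,0],"delta_rot":[0,0,0],"gripper":0.02}]}}

```text
time: 9.3
tool_pos: [0.541, 0.2039, 0.1418]
tcp_rot: [-2.494, 1.91, -0.001]
wrist_force: [0.6, -0.2, -5.5]
width: 0.338
```

```bash
python3 t.py 15.1 6; cat > z.py <<'E'
from workcell import bot,read_camera
from h import *
s=bot.read_state()
for n in("scene","top"):
    c=read_camera(n); P=pts(c); q=P[(c["range_z"]>0)&(P[...,2]>.10)&(P[...,2]<.25)]
    d=q-[.5415,.203,0]; u=np.array([.9655,.2605]); t=d[:,:2]@u; l=d[:,1]*u[0]-d[:,0]*u[1]
    for a,b in((-.185,-.1),(.07,.12),(.12,.185)):
        k=(abs(l)<.012)&(t>a)&(t<b); z=q[k][:,2]
        if len(z)>20: print(n,a,b,len(z),"z pct 10 50 90",np.percentile(z,[10,50,90]).round(4),"top-tcp",(np.median(z)-s["tool_pos"][2]).round(4))
E
python3 z.py
```

```text
9.6 [0.5408 0.2038 0.1416] [-2.4940e+00  1.9097e+00 -5.0000e-04] w 28.64665438211081 F [-0.44  0.13 -5.93] T [ 0.039 -0.152 -0.009] sdT [0.034 0.019 0.015] r mm -26.510943362505042 Tax -0.15710767023116143
scene -0.185 -0.1 75 z pct 10 50 90 [0.1643 0.1664 0.1701] top-tcp 0.0248
scene 0.07 0.12 169 z pct 10 50 90 [0.1647 0.1675 0.1706] top-tcp 0.0259
scene 0.12 0.185 235 z pct 10 50 90 [0.1653 0.1681 0.1706] top-tcp 0.0265
top -0.185 -0.1 238 z pct 10 50 90 [0.1643 0.1672 0.1699] top-tcp 0.0255
top 0.12 0.185 128 z pct 10 50 90 [0.165  0.168  0.1708] top-tcp 0.0264
```

{"fn": "arm_command", "kwargs": {"rows": [{"xyz":[0,0,0.005],"delta_rot":[0,0,0],"gripper":0.02},{"xyz":[0,0,0.006],"delta_rot":[0,0,0],"gripper":0.02},{"xyz":[0,0,0.003],"delta_rot":[0,0,0],"gripper":0.02},{"xyz":[0,0,0.001],"delta_rot":[0,0,0],"gripper":0.02},{"xyz":[0,0,0],"delta_rot":[0,0,0],"gripper":0.02},{"xyz":[0,0,0],"delta_rot":[0,0,0],"gripper":0.02},{"xyz":[0,0,0],"delta_rot":[0,0,0],"gripper":0.02}]}}

```text
time: 10.4
tool_pos: [0.5408, 0.2038, 0.1266]
tcp_rot: [-2.494, 1.91, -0.0]
wrist_force: [0.8, 0.5, -6.4]
width: 0.336
```

{"fn": "arm_command", "kwargs": {"rows": [{"xyz":[0,0,0.001],"delta_rot":[0,0,0],"gripper":0.02},{"xyz":[0,0,0.001],"delta_rot":[0,0,0],"gripper":0.02},{"xyz":[0,0,0],"delta_rot":[0,0,0],"gripper":0.02},{"xyz":[0,0,0],"delta_rot":[0,0,0],"gripper":0.02}]}}

```text
time: 10.8
tool_pos: [0.5405, 0.2037, 0.1243]
tcp_rot: [2.494, -1.91, -0.0]
wrist_force: [0.1, -0.0, -7.4]
width: 0.333
```

```bash
python3 t.py 15.1 6
```

```text
11.1 [0.5406 0.2038 0.1243] [-2.4943e+00  1.9099e+00 -1.0000e-04] w 28.22429045471336 F [ 0.12  0.12 -6.  ] T [ 0.063 -0.146  0.001] sdT [0.027 0.021 0.032] r mm -26.236294965738765 Tax -0.15752662476974413
```

{"fn": "arm_command", "kwargs": {"rows": [{"xyz":[0,0,0.001],"delta_rot":[0,0,0],"gripper":0.02},{"xyz":[0,0,0.001],"delta_rot":[0,0,0],"gripper":0.02},{"xyz":[0,0,0],"delta_rot":[0,0,0],"gripper":0.02},{"xyz":[0,0,0],"delta_rot":[0,0,0],"gripper":0.02}]}}

```text
time: 11.5
tool_pos: [0.5408, 0.2038, 0.1226]
tcp_rot: [-2.494, 1.91, -0.0]
wrist_force: [1.3, -0.3, -4.4]
width: 0.338
```

```bash
python3 t.py 15.1 6
```

```text
11.8 [0.5408 0.2038 0.1225] [-2.4940e+00  1.9097e+00 -4.0000e-04] w 28.08506257200942 F [-0.14  0.05 -3.4 ] T [ 0.015 -0.04  -0.007] sdT [0.026 0.034 0.046] r mm -12.456497119203561 Tax -0.042302383144606236
```

{"fn": "arm_command", "kwargs": {"rows": [{"xyz":[0,0,0.001],"delta_rot":[0,0,0],"gripper":0.02},{"xyz":[0,0,0.0005],"delta_rot":[0,0,0],"gripper":0.02},{"xyz":[0,0,0],"delta_rot":[0,0,0],"gripper":0.02},{"xyz":[0,0,0],"delta_rot":[0,0,0],"gripper":0.02}]}}

```text
time: 12.2
tool_pos: [0.5408, 0.2038, 0.1212]
tcp_rot: [-2.494, 1.91, -0.0]
wrist_force: [-1.1, 0.2, -1.1]
width: 0.331
```

```bash
python3 t.py 15.1 8; python3 z.py
```

```text
12.6 [0.5408 0.2038 0.121 ] [-2.4939e+00  1.9098e+00 -4.0000e-04] w 28.558787058479275 F [-0.1   0.02 -0.61] T [-0.     0.056  0.015] sdT [0.026 0.023 0.027] r mm 88.06450336867725 Tax 0.05405586714978572
scene -0.185 -0.1 69 z pct 10 50 90 [0.1432 0.1464 0.1492] top-tcp 0.0254
scene 0.07 0.12 173 z pct 10 50 90 [0.1445 0.1471 0.1493] top-tcp 0.0261
scene 0.12 0.185 241 z pct 10 50 90 [0.1441 0.147  0.1493] top-tcp 0.026
top -0.185 -0.1 235 z pct 10 50 90 [0.1444 0.1473 0.1496] top-tcp 0.0263
top 0.12 0.185 116 z pct 10 50 90 [0.1444 0.1475 0.1498] top-tcp 0.0266
```

{"fn": "arm_command", "kwargs": {"rows": [{"xyz":[0,0,0],"delta_rot":[0,0,0],"gripper":0.02},{"xyz":[0,0,0],"delta_rot":[0,0,0],"gripper":0.02},{"xyz":[0,0,0],"delta_rot":[0,0,0],"gripper":0.02},{"xyz":[0,0,0],"delta_rot":[0,0,0],"gripper":0.02}], "force": 20}}

```text
time: 13.1
tool_pos: [0.5408, 0.2038, 0.1209]
tcp_rot: [-2.494, 1.91, -0.0]
wrist_force: [0.1, -0.1, 0.8]
width: 0.337
```

```bash
python3 t.py 15.1 8; python3 z.py
```

```text
13.5 [0.5408 0.2038 0.1209] [-2.4940e+00  1.9098e+00 -4.0000e-04] w 28.74160351913891 F [0.7  0.36 0.11] T [ 0.082 -0.151 -0.006] sdT [0.029 0.037 0.032] r mm 1526.565677828441 Tax -0.16734782637032292
scene -0.185 -0.1 73 z pct 10 50 90 [0.1436 0.1466 0.1488] top-tcp 0.0257
scene 0.07 0.12 174 z pct 10 50 90 [0.1439 0.1472 0.1498] top-tcp 0.0263
scene 0.12 0.185 237 z pct 10 50 90 [0.1446 0.1471 0.1493] top-tcp 0.0262
top -0.185 -0.1 236 z pct 10 50 90 [0.1442 0.147  0.1496] top-tcp 0.0261
top 0.12 0.185 121 z pct 10 50 90 [0.1444 0.147  0.1502] top-tcp 0.0261
```

{"fn": "arm_command", "kwargs": {"rows": [{"xyz":[0,0,0],"delta_rot":[0,0,0],"gripper":0.033},{"xyz":[0,0,0],"delta_rot":[0,0,0],"gripper":0.036}]}}

```text
time: 13.8
tool_pos: [0.5402, 0.2037, 0.1206]
tcp_rot: [2.494, -1.909, -0.001]
wrist_force: [-1.2, -0.6, 0.1]
width: 0.425
```

```bash
python3 t.py 15.1 4; python3 z.py
```

```text
14.0 [0.5404 0.2037 0.1207] [ 2.4941e+00 -1.9098e+00 -3.0000e-04] w 35.981089667237306 F [ 0.28 -0.1   0.15] T [0.005 0.009 0.003] sdT [0.014 0.031 0.025] r mm -50.824730455793535 Tax 0.0075327041131143975
scene -0.185 -0.1 79 z pct 10 50 90 [0.1491 0.1515 0.1543] top-tcp 0.0308
scene 0.07 0.12 164 z pct 10 50 90 [0.1391 0.1423 0.1447] top-tcp 0.0216
scene 0.12 0.185 232 z pct 10 50 90 [0.137  0.1398 0.1429] top-tcp 0.0191
top -0.185 -0.1 234 z pct 10 50 90 [0.1486 0.1514 0.1543] top-tcp 0.0306
top 0.12 0.185 112 z pct 10 50 90 [0.1366 0.1401 0.143 ] top-tcp 0.0193
```

```bash
python3 t.py 15.1 10; python3 z.py
```

```text
14.6 [0.5406 0.2038 0.1208] [ 2.4943 -1.91   -0.    ] w 36.01082912020581 F [ 0.    0.07 -0.29] T [-0.006 -0.017 -0.014] sdT [0.038 0.034 0.043] r mm -49.92165649081501 Tax -0.014540109807717647
scene -0.185 -0.1 80 z pct 10 50 90 [0.1489 0.1518 0.1544] top-tcp 0.0309
scene 0.07 0.12 163 z pct 10 50 90 [0.1398 0.1426 0.1454] top-tcp 0.0218
scene 0.12 0.185 231 z pct 10 50 90 [0.1381 0.1404 0.1431] top-tcp 0.0196
top -0.185 -0.1 232 z pct 10 50 90 [0.1488 0.1512 0.1543] top-tcp 0.0303
top 0.12 0.185 114 z pct 10 50 90 [0.1373 0.1399 0.1429] top-tcp 0.0191
```

The bar is free and stable, tilted about 0.038 rad with the far end low. That is inside the limit, and it means the balance point is about 4 mm too far out. A short re-grip and a 4 mm shift will give more margin.

{"fn": "arm_command", "kwargs": {"rows": [{"xyz":[0,0,0],"delta_rot":[0,0,0],"gripper":0.02},{"xyz":[0,0,0],"delta_rot":[0,0,0],"gripper":0.02},{"xyz":[0,0,0],"delta_rot":[0,0,0],"gripper":0.02},{"xyz":[0,0,0],"delta_rot":[0,0,0],"gripper":0.02},{"xyz":[0,0,0],"delta_rot":[0,0,0],"gripper":0.02}], "force": 80}}

```text
time: 15.2
tool_pos: [0.5406, 0.2038, 0.1209]
tcp_rot: [-2.494, 1.91, -0.0]
wrist_force: [0.1, -0.5, 0.1]
width: 0.335
```

```bash
python3 t.py 15.1 4; python3 z.py
```

```text
15.4 [0.5406 0.2038 0.1209] [-2.4942  1.91   -0.    ] w 28.602312158246267 F [-0.1  -0.18  0.83] T [-0.003  0.049 -0.015] sdT [0.015 0.021 0.032] r mm -57.775068331201375 Tax 0.0478553290189099
scene -0.185 -0.1 79 z pct 10 50 90 [0.1478 0.1509 0.1537] top-tcp 0.0301
scene 0.07 0.12 161 z pct 10 50 90 [0.1398 0.1419 0.145 ] top-tcp 0.021
scene 0.12 0.185 228 z pct 10 50 90 [0.1372 0.1403 0.1431] top-tcp 0.0194
top -0.185 -0.1 233 z pct 10 50 90 [0.1481 0.1508 0.1537] top-tcp 0.0299
top 0.12 0.185 117 z pct 10 50 90 [0.1369 0.14   0.1424] top-tcp 0.0191
```

{"fn": "arm_command", "kwargs": {"rows": [{"xyz":[0,0,-0.004],"delta_rot":[0,0,0],"gripper":0.02},{"xyz":[0,0,-0.006],"delta_rot":[0,0,0],"gripper":0.02},{"xyz":[0,0.002,0],"delta_rot":[0.018,0,0],"gripper":0.02},{"xyz":[0,0.002,0],"delta_rot":[0.019,0,0],"gripper":0.02},{"xyz":[0,0,0],"delta_rot":[0,0,0],"gripper":0.02},{"xyz":[0,0,0],"delta_rot":[0,0,0],"gripper":0.02},{"xyz":[0,0,0],"delta_rot":[0,0,0],"gripper":0.02}]}}

```text
time: 16.2
tool_pos: [0.5365, 0.2027, 0.1306]
tcp_rot: [-2.471, 1.892, -0.035]
wrist_force: [-0.6, -0.6, -6.2]
width: 0.337
```

```bash
python3 t.py 15.1 8; python3 z.py
```

```text
16.6 [0.5368 0.2027 0.1307] [-2.4709  1.892  -0.0349] w 28.730472299917405 F [-0.16 -0.37 -5.7 ] T [ 0.034 -0.102 -0.001] sdT [0.028 0.018 0.026] r mm -18.899376720448256 Tax -0.10769917132927358
scene -0.185 -0.1 50 z pct 10 50 90 [0.152 0.155 0.158] top-tcp 0.0242
scene 0.07 0.12 163 z pct 10 50 90 [0.1534 0.156  0.1583] top-tcp 0.0253
scene 0.12 0.185 240 z pct 10 50 90 [0.1534 0.1562 0.1582] top-tcp 0.0254
top -0.185 -0.1 180 z pct 10 50 90 [0.1525 0.1552 0.1578] top-tcp 0.0244
top 0.12 0.185 205 z pct 10 50 90 [0.1532 0.1562 0.1589] top-tcp 0.0255
```

{"fn": "arm_command", "kwargs": {"rows": [{"xyz":[0,0,0.003],"delta_rot":[0,0,0],"gripper":0.02},{"xyz":[0,0,0.002],"delta_rot":[0,0,0],"gripper":0.02},{"xyz":[0,0,0.002],"delta_rot":[0,0,0],"gripper":0.02},{"xyz":[0,0,0.001],"delta_rot":[0,0,0],"gripper":0.02},{"xyz":[0,0,0],"delta_rot":[0,0,0],"gripper":0.02},{"xyz":[0,0,0],"delta_rot":[0,0,0],"gripper":0.02}]}}

```text
time: 17.3
tool_pos: [0.5369, 0.2028, 0.1231]
tcp_rot: [-2.471, 1.892, -0.035]
wrist_force: [-2.3, -1.5, -1.6]
width: 0.334
```

```bash
python3 t.py 15.1 6
```

```text
17.6 [0.537  0.2028 0.1229] [-2.4709  1.8921 -0.0349] w 28.82239474436988 F [-2.18 -0.56 -1.73] T [-0.147  0.381  0.001] sdT [0.029 0.027 0.024] r mm 234.8370457797003 Tax 0.4060277234533696
```

{"fn": "arm_command", "kwargs": {"rows": [{"xyz":[0,0,0.0008],"delta_rot":[0,0,0],"gripper":0.02},{"xyz":[0,0,0],"delta_rot":[0,0,0],"gripper":0.02},{"xyz":[0,0,0],"delta_rot":[0,0,0],"gripper":0.02}]}}

```text
time: 17.9
tool_pos: [0.537, 0.2028, 0.1222]
tcp_rot: [-2.471, 1.892, -0.035]
wrist_force: [-3.7, -0.3, -0.2]
width: 0.333
```

{"fn": "arm_command", "kwargs": {"rows": [{"xyz":[0,0,0],"delta_rot":[0,0,0],"gripper":0.02},{"xyz":[0,0,0],"delta_rot":[0,0,0],"gripper":0.02},{"xyz":[0,0,0],"delta_rot":[0,0,0],"gripper":0.033},{"xyz":[0,0,0],"delta_rot":[0,0,0],"gripper":0.036},{"xyz":[0,0,0],"delta_rot":[0,0,0],"gripper":0.036},{"xyz":[0,0,0],"delta_rot":[0,0,0],"gripper":0.036},{"xyz":[0,0,0],"delta_rot":[0,0,0],"gripper":0.036}], "force": 20}}

```text
time: 18.6
tool_pos: [0.5374, 0.2029, 0.1222]
tcp_rot: [-2.47, 1.892, -0.036]
wrist_force: [-0.0, 0.8, -0.6]
width: 0.424
```

```bash
python3 t.py 15.1 4; python3 z.py
```

```text
18.8 [0.5371 0.2028 0.122 ] [-2.4708  1.8919 -0.035 ] w 35.95465851200299 F [ 0.13 -0.36 -0.15] T [0.004 0.037 0.009] sdT [0.018 0.03  0.031] r mm 234.15645377547634 Tax 0.03488356827514134
scene -0.185 -0.1 43 z pct 10 50 90 [0.145  0.1467 0.1499] top-tcp 0.0247
scene 0.07 0.12 172 z pct 10 50 90 [0.1442 0.1465 0.149 ] top-tcp 0.0245
scene 0.12 0.185 243 z pct 10 50 90 [0.1441 0.1464 0.1488] top-tcp 0.0245
top -0.185 -0.1 181 z pct 10 50 90 [0.1447 0.1472 0.1499] top-tcp 0.0252
top 0.12 0.185 198 z pct 10 50 90 [0.1432 0.1461 0.1492] top-tcp 0.0242
```

The bar is level now, about -0.002 rad. I'll open fully and retreat upward.

{"fn": "arm_command", "kwargs": {"rows": [{"xyz":[0,0,0],"delta_rot":[0,0,0],"gripper":0.06},{"xyz":[0,0,0],"delta_rot":[0,0,0],"gripper":0.075},{"xyz":[0,0,-0.005],"delta_rot":[0,0,0],"gripper":0.075},{"xyz":[0,0,-0.015],"delta_rot":[0,0,0],"gripper":0.075},{"xyz":[0,0,-0.03],"delta_rot":[0,0,0],"gripper":0.075},{"xyz":[0,0,-0.04],"delta_rot":[0,0,0],"gripper":0.075},{"xyz":[0,0,-0.04],"delta_rot":[0,0,0],"gripper":0.075},{"xyz":[0,0,0],"delta_rot":[0,0,0],"gripper":0.075},{"xyz":[0,0,0],"delta_rot":[0,0,0],"gripper":0.075},{"xyz":[0,0,0],"delta_rot":[0,0,0],"gripper":0.075}]}}

```text
time: 19.9
tool_pos: [0.5318, 0.2013, 0.2515]
tcp_rot: [-2.471, 1.893, -0.034]
wrist_force: [-0.9, -0.8, -0.3]
width: 0.878
```

```bash
python3 t.py 15.1 4; python3 z.py; python3 - <<'E'
from workcell import read_camera
from h import *
for n in("scene","top"):
    c=read_camera(n); P=pts(c); q=P[(c["range_z"]>0)&(P[...,2]>.137)&(P[...,2]<.158)]
    d=q-[.537,.2025,0]; u=np.array([.9655,.2605]); t=d[:,:2]@u; l=d[:,1]*u[0]-d[:,0]*u[1]
    print(n,rect(q[(abs(t)<.21)&(abs(l)<.03)][:,:2]))
    cv2.imwrite(f"pics/{n}9.png",c["pixels"][:,:,::-1])
E
```

```text
20.1 [0.5315 0.2013 0.2502] [-2.4728  1.8936 -0.0324] w 75.23259338736615 F [-0.1   0.5   0.11] T [ 0.006  0.002 -0.025] sdT [0.012 0.021 0.016] r mm 0.051255840597905215 Tax -5.445179558378338e-06
scene -0.185 -0.1 47 z pct 10 50 90 [0.144  0.1469 0.1487] top-tcp -0.1033
scene 0.07 0.12 173 z pct 10 50 90 [0.1439 0.1464 0.1488] top-tcp -0.1038
scene 0.12 0.185 238 z pct 10 50 90 [0.144  0.1465 0.1487] top-tcp -0.1037
top -0.185 -0.1 364 z pct 10 50 90 [0.1447 0.1472 0.1499] top-tcp -0.103
top 0.07 0.12 191 z pct 10 50 90 [0.144  0.1468 0.1492] top-tcp -0.1034
top 0.12 0.185 240 z pct 10 50 90 [0.1435 0.1467 0.1491] top-tcp -0.1035
scene ((539.6990966796875, 201.62335205078125), (381.7168273925781, 30.781414031982422), 15.109786033630371)
top ((538.4368896484375, 202.95181274414062), (380.4016418457031, 31.09334945678711), 15.023120880126953)
```

View pics/scene9.png

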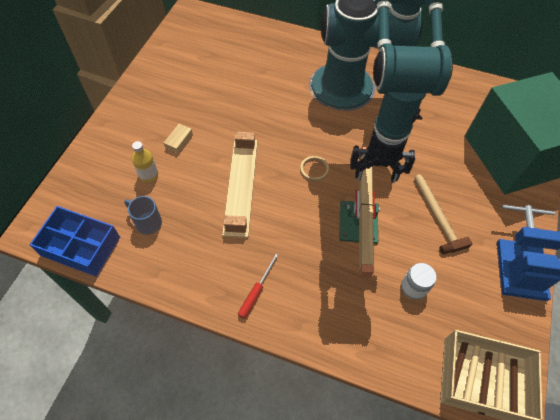

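The bar lies level in the cradle at about (366,225). The gripper is clear above it, and the hoop (314,168), awl, tin, mallet and the rest are where they started. Lateral offset is about 1.5 mm and yaw is within 0.2° of the cradle. I'm handing the job in.

```bash
python3 -c "
from workcell import bot
print(bot.finish_job())"
```

```text
the job is handed in; nothing more can be done
None
```

The bar is lying level and free in the red-lipped cradle, and I handed the job in at about 20 s. No verdict was reported.

**What I did:** I gripped the bar at its middle line, lifted it level and felt the balance point from the wrist moment, about 27 mm toward the robot. I laid it there and let go. It settled about 0.038 rad low at the far end, inside the limit. I then re-gripped it, moved it 4 mm, levelled it, laid it down again and backed off.

**Last checks, from both cameras' depth:**

| Check | Result | Limit |
|---|---|---|
| Bar tilt | about 0.002 rad | 0.075 rad |
| Off-centre across the cradle | 1–2 mm | 12 mm |
| Angle to the cradle | about 0.1° | 0.2 rad (11°) |

The gripper is about 100 mm above the bar, and by eye the bystanders are where they started.

**What disagreed:**
- **Balance point:** the wrist estimate was about 4 mm off from the one shown by the cradle's tilt, about 23 mm. I went with the cradle.
- **Moment readings:** they were unreliable while the bar touched the stand, probably because of sideways friction, so I ignored them there.
- **Cradle tilt:** I did not measure it separately and took it from the bar's tilt.

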